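# Scrape the chopper bowl down and pulse it

### The job

The chopped food is stuck to the wall of the chopper's bowl: first turn the small crank on its lid clockwise (seen from above) through two full turns to scrape it down, with the dial left at off meanwhile. Then turn the sprung pulse dial on the motor tower clockwise past its first two clicks to the third, the strongest pulse, and keep it there against its spring: the program finishes while the gripper still holds the dial at the third click. Do not knock over or push about the spice jar, cup and milk jug near by.

Things in the scene. Friction and masses are not known exactly. Their poses are not given: they have to be found in the camera images.
- chopper: Bowl chopper, fixed on the worktop: white housing 150 mm deep, 250 mm wide. Steel bowl (125 mm across, rim 150 mm up, axis 55 mm left of the origin, black loop handle reaching 94 mm left of that axis); right of it the motor tower (122 mm tall) with the dial. Origin on the worktop under the middle; own -x = front (faces the robot at yaw 0), +y = left, z up.
- crank_axis (a point): Centre of the hub of the round white lid (130 mm across) on the bowl, on the crank's vertical axis, 170 mm above the worktop. The lid's rim is 161 mm up.
- knob_top (a point): Centre of the top of the crank's upright black knob: round, 18 mm (foot) to 22 mm (near its top) across, 37 mm tall above the steel crank arm, spinning freely on the arm, 45 mm from the crank axis; top 218 mm above the worktop. At the start it may stand at any angle round the lid.
- crank (a joint): Angle of the crank in rad, 0 at the start, grows clockwise seen from above and keeps counting past full turns (two turns = 12.57). It drags evenly with about 0.07 N m, stays where it is left and has no stop.
- dial_grip (a point): Centre of the top of the black dial's grip bar, on the dial's vertical axis, 158 mm above the worktop, 135 mm right of the crank axis and 12 mm nearer the front. Bar 11 mm thick, 46 mm long, 23 mm tall above a disc 52 mm across (its top 135 mm up). At off the bar runs along the chopper's own x, the white pointer line to the front.
- dial (a joint): Angle of the pulse dial in rad: 0 = off, grows clockwise seen from above; clicks at 0.42 (first), 0.84 (second) and 1.26 (third, last), stop at 1.36. A spring turns it back to off as soon as it is let go, from every click; holding it at the third click takes about 0.12 N m, turning it over the clicks up to 0.17 N m.
- spice_jar: Small glass spice jar with a red cap, 45 mm across, 106 mm tall, loose bystander behind the tower, near the hob; origin under its middle.
- cup: White cup, 62 mm across, 87 mm tall, loose bystander left of the chopper; origin under its middle.
- milk_jug: Small grey milk jug with a handle, 48 mm across, 55 mm tall, loose bystander left of the chopper, nearer the robot; origin under its middle.

How it is judged:
By the outcome, as a careful person would: the job done as asked, in the order asked, and still so for the second after the job is handed in, while the arm keeps its last pose, push and grip.
It also fails if it takes over 72 s, if anything falls off the work surface, if the arm or the gripper's body presses on something with over 40 N, if the wrist force passes 120 N, or if a joint passes its speed limit or range.

### The arm

A 6-joint arm with a two-finger parallel gripper is mounted at the origin on a cart in front of the work surface, level with it; the furniture and walls round the work are solid. World frame = base frame: x ahead of the robot, y to its left, z up, the work surface at z = 0. Lengths are in m, angles in rad, forces in N, time in s.
With the tool pointing down it reaches from about 0.25 to 0.775 m from the base axis. Payload 4 kg.
Tool frame: the origin (TCP) lies at the very end of the fingers, on their centre line; the grasp point (between the pads) lies 19 mm behind it (tcp_to_grasp is the distance from the TCP to the grasp point, in m); z points along the fingers, y is the line along which they close (so a half turn about z gives the same grasp; the last joint's range is limited). The gripper opens to 94 mm and grips with 3 to 60 N. Pads are 16 mm wide; open, the fingers measure 119 mm over their backs; the gripper's body (75 mm by 177 mm) begins 78 mm behind the grasp point.
Start: joints at [-1.277, 0.087, 1.371, -0, 1.684, -0.103], TCP at [0.213, -0.507, 0.206] pointing down, gripper open.
Joint ranges: [-3.1, 3.1], [-0.76, 2.03], [0.27, 2.55], [-1.08, 4.22], [0.17, 2.65], [-2.57, 2.57]. Speed limits (rad/s): [2.79, 2.79, 3.14, 3.14, 3.14, 3.14].

### API

Orientations are given as [roll, pitch, yaw] about the fixed x, y, z axes, in that order (R = Rz(yaw) Ry(pitch) Rx(roll)).
In Python, from bench import * gives the robot as it stands.
- The arm moves only by the tool tcp_steps, called after "Call:" as a command line: name --pt "numbers of a row" for each row, then --argument value for the rest. Schema: {"type":"object","properties":{"ticks":{"type":"array","items":{"type":"array","items":{"type":"number"},"minItems":5,"maxItems":5},"minItems":1,"maxItems":20},"only":{"type":"string"},"quiet":{"type":"boolean"},"lines":{"type":"string"}},"required":["ticks"],"additionalProperties":false}. ticks is a list of rows, 1 to 20 of them, each of 5 numbers: the finger opening in m, then dx, dy, dz in normalised numbers (1 is 200 mm), then a turn about the tool's z in parts of the range, where 1.0 means pi rad; each row shifts and turns the commanded pose from where the row before left it, along the tool's axes as they then stand; what a row does not reach is not made up. A row lasts 1/12 s, in which the tool goes at most 0.0417 m and 0.125 rad, less where a joint would pass 70% of its speed; a pose out of reach is approached as far as the arm can. The fingers move at their own pace and stop on an object; the grip force is fixed at half the most. Time passes only in rows, so rows that do not move let the fingers close. The tool returns the time, the measured TCP pose, the force, the opening and the grip force at its end. only (a regular expression) keeps the lines of the reply that match it, lines (a string "A,B") keeps lines A to B, and quiet returns only ok. A shift or turn number past 1, either way, is cut back to 1. Input that does not fit is refused with a message, and nothing moves.
- get_obs(): the state, without advancing time (a new reading comes with each control period).
- snapshot(name): name is "scene" or "top" or "wrist"; returns a dict with "color" (420x560x3 uint8, blue, green, red), "fx", "fy", "cx", "cy" (pixels), "extrinsics" (4x4, takes a point from world to camera coordinates). Camera axes: x right, y down, z forward; pixel columns grow to the right and rows downward; lengths in m; the calibration is good to about 2 mm. A picture is of the moment at which its call begins. There is no depth.
- close_job(): hands the job in; it is judged then, once.
The state is a dict: "time": time; "joint_positions": joint angles; "qvel": joint speeds; "joint_torque": joint torques, N m; "tool_pos": TCP position; "ee_rot": TCP orientation; "wrist_force": force on the tool from outside, world axes, zero at the start; "wrist_torque": the same for the moment, N m; "width": finger opening in m; "finger_force": force on a finger pad.
Only numpy, scipy, OpenCV 4.12 (cv2) and the standard library are available. Lean on these libraries where they do the work, as an engineer would, in place of code of your own. Each camera call takes 0.05 s, during which the arm holds its last target. There are 200 camera calls.

## Working session

There is one attempt and no reset: what is moved stays moved. The work goes in short steps, Python scripts to look and compute and a tool call to move; the robot and the scene stay as the last step left them, time stands still between calls to the robot, and variables do not carry over. Pictures are saved under pics/ and viewed, at most 10 in all, crops included, and the job is handed in when it is done.

```bash
ls; mkdir -p pics; python3 - <<'E'
from bench import *
import cv2
o=get_obs();print(o)
for n in("scene","top"):
    s=snapshot(n);cv2.imwrite(f"pics/{n}0.png",s["color"]);print(n,s["fx"],s["fy"],s["cx"],s["cy"],s["extrinsics"])
E
```

```text
pics
{'time': 0.0, 'joint_positions': array([-1.27709813e+00,  8.79249486e-02,  1.37224215e+00,  3.93016883e-07,
        1.68358316e+00, -1.03077323e-01]), 'qvel': array([-0.00087939,  0.00013259, -0.00120916,  0.00013732,  0.00078555,
       -0.00059389]), 'joint_torque': array([ 2.40994952e-03, -3.40182459e+01, -3.02423108e+01,  7.17304135e-02,
        3.30459606e-02, -1.84175351e-04]), 'tool_pos': array([ 0.21239461, -0.50674516,  0.20432674]), 'ee_rot': array([-3.13944654e+00, -2.22395078e-04,  3.96775321e-01]), 'wrist_force': array([-0.5462746 , -0.16681139, -0.66008671]), 'wrist_torque': array([-0.04013779,  0.00512099,  0.05625052]), 'finger_force': 0.0, 'width': 0.09407950255973997}
scene 401.053405569467 401.053405569467 279.5925627455143 209.13733658371743 [[-0.66564521 -0.74605478  0.01785242  0.52350743]
 [-0.32083461  0.2644927  -0.9094552   0.28259951]
 [ 0.67378157 -0.61110218 -0.4154185   0.68197068]
 [ 0.          0.          0.          1.        ]]
top 426.49574271689715 426.49574271689715 279.32652265677984 206.6751678817901 [[ 0.00955318 -0.99967395 -0.02367957  0.15906828]
 [-0.98059569 -0.00472853 -0.19598402  0.63066239]
 [ 0.19580815  0.02509235 -0.98032114  1.03107937]
 [ 0.          0.          0.          1.        ]]
```

View pics/scene0.png

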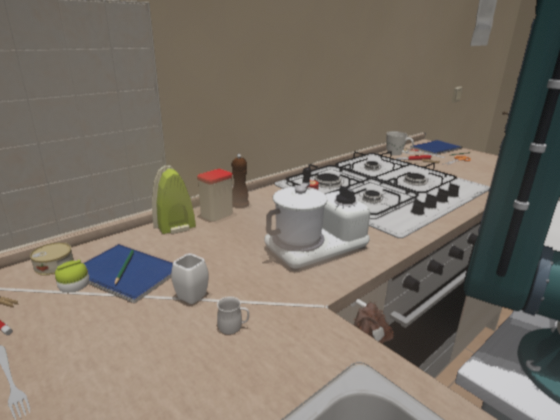

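View pics/top0.png

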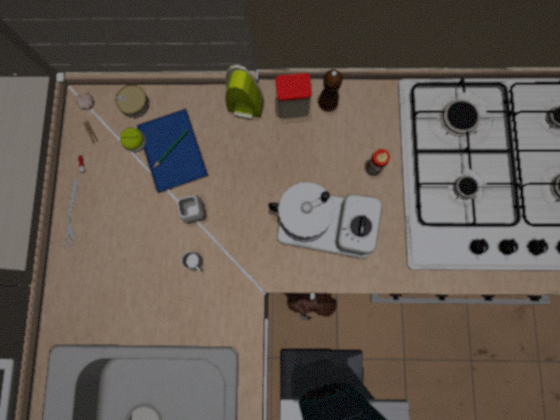

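The top view shows the lid hub near (307,208), the knob near (325,197), the dial near (361,226) and the jar near (378,160). The cup (191,208) and milk jug (193,260) are far off to the left. I'll zoom in on the chopper to measure.

```bash
cat > h.py <<'E'
import numpy as np
def unproj(s,u,v,z):
    E=np.array(s["extrinsics"]);R,t=E[:3,:3],E[:3,3]
    d=R.T@np.array([(u-s["cx"])/s["fx"],(v-s["cy"])/s["fy"],1]);c=-R.T@t
    return c+d*(z-c[2])/d[2]
def proj(s,p):
    q=np.array(s["extrinsics"])@np.r_[p,1];return np.array([s["fx"]*q[0]/q[2]+s["cx"],s["fy"]*q[1]/q[2]+s["cy"]])
E
python3 - <<'E'
from bench import *
from h import *
import cv2
s=snapshot("top")
cv2.imwrite("pics/topcrop.png",cv2.resize(s["color"][145:265,260:400],None,fx=5,fy=5,interpolation=cv2.INTER_CUBIC))
for n,u,v,z in(("hub",307,208,.17),("knob",325,197,.218),("dial",361,226,.158)):print(n,unproj(s,u,v,z))
E
```

```text
hub [0.60557655 0.09691898 0.17      ]
knob [0.62104369 0.05914451 0.218     ]
dial [ 0.56612379 -0.02815586  0.158     ]
```

View pics/topcrop.png

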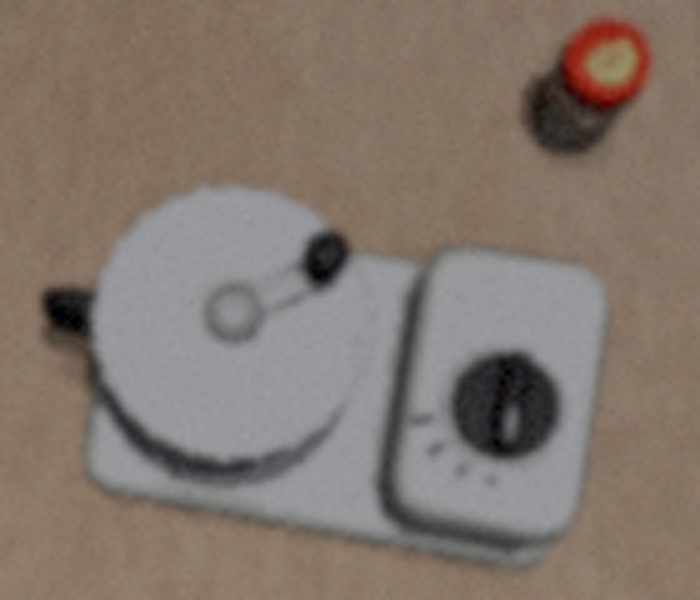

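```bash
python3 - <<'E'
from bench import *
from h import *
import cv2
s=snapshot("top")
P=lambda a,b,z:unproj(s,260+a/5,145+b/5,z)
h=P(235,311,.170);k=P(329,250,.218);d=P(508,402,.158);l=P(232,330/2+165-3,.161)
print(h,k,d,"lens",np.linalg.norm((h-k)[:2]),np.linalg.norm((h-d)[:2]))
v=(d-h)[:2];print("yaw",np.arctan2(v[1],v[0])-np.arctan2(-12,-135)+0 if 0 else np.arctan2(v[1],v[0])-np.arctan2(-135,-12))
a,b=P(120,500,.03),P(520,560,.03);e=b-a;print("edge yaw",np.arctan2(e[1],e[0])+np.pi/2, np.arctan2((k-h)[1],(k-h)[0]))
print(P(565,120,0.0),P(607,62,.106))
c=snapshot("scene")
for p in(h,k,d):print(proj(c,p))
cv2.imwrite("pics/scenecrop.png",cv2.resize(c["color"][165:265,250:390],None,fx=5,fy=5,interpolation=cv2.INTER_CUBIC))
E
```

```text
[0.60746112 0.09691305 0.17      ] [0.62557336 0.05733143 0.218     ] [ 0.56753492 -0.02957685  0.158     ] lens 0.04352880995224695 0.13264160672232295
yaw -0.21709375956314503
edge yaw -0.14214375739590257 -1.1416466198012387
[ 0.74948247 -0.09198865  0.        ] [ 0.7486409  -0.09274562  0.106     ]
[300.40244376 191.92186691]
[307.57024099 167.63092463]
[346.88834451 189.02079188]
```

View pics/scenecrop.png

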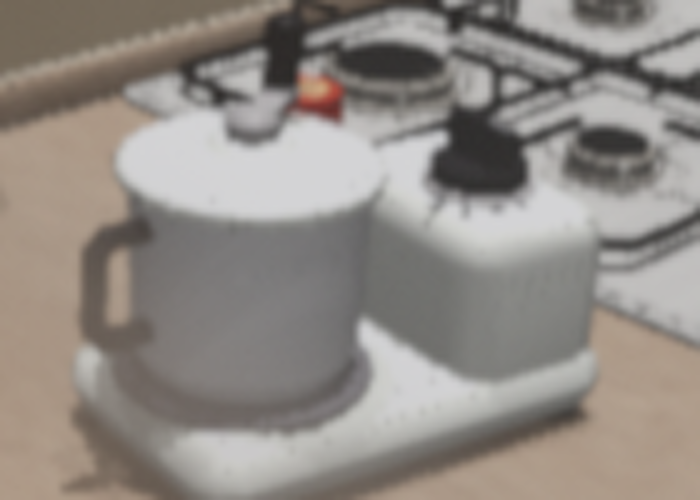

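Checking the two views against each other: the knob top and dial agree within about 2 px. The hub sits slightly above the plane I assumed. Next I'll move over the chopper and look with the wrist camera.

The rows are not in the units I measure in: shifts go in shares of 200 mm and turns go in shares of pi rad. I convert before sending: 0.028 m is 0.14, -0.017 m is -0.085.

Call:
tcp_steps --pt "0.05 0.14 -0.085 -0.04 0" --pt "0.05 0.14 -0.085 -0.04 0" --pt "0.05 0.14 -0.085 -0.04 0" --pt "0.05 0.14 -0.085 -0.04 0" --pt "0.05 0.14 -0.085 -0.04 0" --pt "0.05 0.14 -0.085 -0.04 0" --pt "0.05 0.14 -0.085 -0.04 0" --pt "0.05 0.14 -0.085 -0.04 0" --pt "0.05 0.14 -0.085 -0.04 0" --pt "0.05 0.14 -0.085 -0.04 0" --pt "0.05 0.14 -0.085 -0.04 0" --pt "0.05 0.14 -0.085 -0.04 0" --pt "0.05 0.14 -0.085 -0.04 0" --pt "0.05 0.14 -0.085 -0.04 0" --pt "0.05 0.14 -0.085 -0.04 0" --pt "0.05 0.14 -0.085 -0.04 0" --pt "0.05 0.14 -0.085 0 0" --pt "0.05 0.14 -0.085 0 0" --pt "0.05 0.14 -0.085 0 0" --pt "0.05 0.14 -0.085 0 0"

```text
time: 1.92
tool_pos: [0.5984, 0.0243, 0.3333]
ee_rot: [3.141, 0.0, 0.397]
wrist_force: [0.5, -0.8, 0.2]
width: 0.0502
finger_force: 0.0
```

Call:
tcp_steps --pt "0.05 0 0 0 -0.0398" --pt "0.05 0 0 0 -0.0398" --pt "0.05 0 0 0 -0.0398" --pt "0.05 0 0 0 -0.0398" --pt "0.05 0 0 0 -0.0398" --pt "0.05 0 0 0 -0.0398" --pt "0.05 0 0 0 -0.0398" --pt "0.05 0 0 0 -0.0398" --pt "0.05 0 0 0 -0.0398" --pt "0.05 0 0 0 -0.0398" --pt "0.05 0 0 0 -0.0398" --pt "0.05 0 0 0 -0.0398" --pt "0.05 0 0 0 -0.0398" --pt "0.05 0 0 0 -0.0398" --pt "0.05 0 0 0 -0.0398" --pt "0.05 0 0 0 -0.0398" --pt "0.05 0 0 0 -0.0398" --pt "0.05 0 0 0 -0.0398" --pt "0.05 0 0 0 -0.0398" --pt "0.05 0 0 0 -0.0398"

```text
time: 3.58
tool_pos: [0.5976, 0.0227, 0.3332]
ee_rot: [-3.141, -0.0, 2.903]
wrist_force: [0.1, -0.3, -0.3]
width: 0.0499
finger_force: 0.0
```

```bash
python3 - <<'E'
from bench import *
from h import *
import cv2
o=get_obs();print(o['tool_pos'],o['ee_rot'],o['joint_positions'])
s=snapshot("wrist");cv2.imwrite("pics/w1.png",s["color"])
for p in((.605,.097,.181),(.6256,.0573,.218),(.5675,-.0296,.158)):print(proj(s,p))
import pickle;pickle.dump(s,open("w1.pkl","wb"))
E
```

```text
[0.5976192  0.02272526 0.33319461] [-3.14140485e+00 -4.51976132e-04  2.90298916e+00] [-5.67139489e-02  2.11143373e-01  9.78991956e-01 -1.10910535e-04
  1.95193581e+00 -1.38894806e+00]
[350.60485332 188.87491221]
[320.64017912 227.99253817]
[221.88314218 178.67876461]
```

View pics/w1.png

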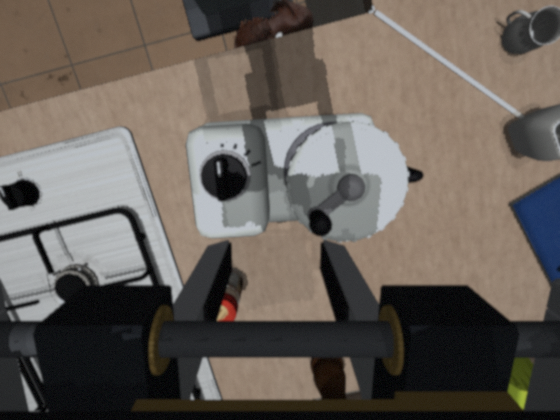

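The wrist view shows the hub near (351,186), the knob near (320,223) and the dial near (221,177), with the jar between the fingers' lines near (232,300). I'll refine these on a zoomed crop.

```bash
python3 - <<'E'
from h import *
import pickle,cv2
s=pickle.load(open("w1.pkl","rb"))
cv2.imwrite("pics/w1c.png",cv2.resize(s["color"][110:245,180:380],None,fx=4,fy=4,interpolation=cv2.INTER_CUBIC))
E=np.array(s["extrinsics"]);print("cam",-E[:3,:3].T@E[:3,3],proj(s,(0.6256,.0573,.181)))
E
```

```text
cam [0.52693092 0.03889607 0.51253457] [315.95404617 217.21513535]
```

View pics/w1c.png

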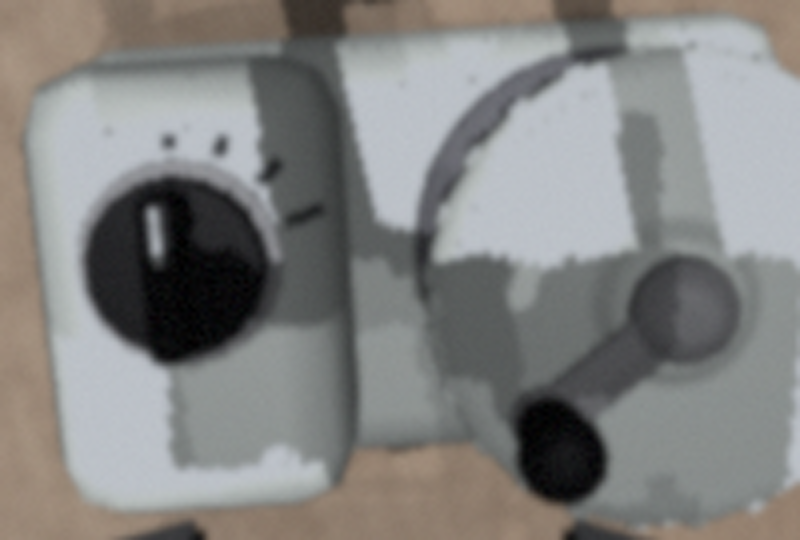

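```bash
python3 - <<'E'
from h import *
import pickle
s=pickle.load(open("w1.pkl","rb"))
P=lambda a,b,z:unproj(s,180+a/4,110+b/4,z)
h=P(686,308,.18);k=P(566,457,.218);d=P(180,267,.133);l=[P(151,205,.158),P(158,265,.158)]
print(h,k,d,"lens",np.linalg.norm((h-k)[:2]),np.linalg.norm((h-d)[:2]))
v=(d-h)[:2];print("yaw",np.arctan2(v[1],v[0])-np.arctan2(-135,-12))
e=l[1]-l[0];print("line yaw",np.arctan2(e[1],e[0]),l, "bar top",P(159,272,.158))
a,b=P(100,62,.122),P(290,50,.122);print(a,b)
E
```

```text
[0.60357051 0.09839149 0.18      ] [0.62228881 0.05878627 0.218     ] [ 0.56907193 -0.03039389  0.133     ] lens 0.04380580185033393 0.13332601221324797
yaw -0.17307565137697112
line yaw -0.1630647989196495 [array([ 0.54879112, -0.02877164,  0.158     ]), array([ 0.56441386, -0.03134199,  0.158     ])] bar top [ 0.56627061 -0.03159839  0.158     ]
[ 0.50921506 -0.03850673  0.122     ] [0.51861718 0.01417735 0.122     ]
```

In the tool's units: 0.025 m is 0.125, 0.02 m is 0.1, -0.067 rad is -0.0213.

Call:
tcp_steps --pt "0.05 0 0 0 -0.0213" --pt "0.05 -0.05 0.1 0 0" --pt "0.05 -0.05 0.1 0 0" --pt "0.05 0 0 0.1 0" --pt "0.05 0 0 0.125 0" --pt "0.05 0 0 0.125 0" --pt "0.05 0 0 0.125 0" --pt "0.05 0 0 0.1 0" --pt "0.05 0 0 0.075 0" --pt "0.05 0 0 0.075 0" --pt "0.05 0 0 0 0" --pt "0.05 0 0 0 0"

```text
time: 4.63
tool_pos: [0.6238, 0.0585, 0.1874]
ee_rot: [-3.141, -0.003, 2.962]
wrist_force: [-0.3, 0.8, 0.9]
width: 0.0504
finger_force: 0.0
```

Call:
tcp_steps --pt "0.02 0 0 0 0" --pt "0.02 0 0 0 0" --pt "0.015 0 0 0 0" --pt "0.01 0 0 0 0" --pt "0.01 0 0 0 0" --pt "0.01 0 0 0 0" --pt "0.01 0 0 0 0" --pt "0.01 0 0 0 0"

```text
time: 5.3
tool_pos: [0.6248, 0.0588, 0.1894]
ee_rot: [3.141, 0.002, 2.964]
wrist_force: [0.4, -0.4, 2.1]
width: 0.0206
finger_force: 30.0
```

```bash
python3 - <<'E'
from bench import *
import cv2
o=get_obs();print(o['tool_pos'],o['ee_rot'],o['width'],o['wrist_force'],o['wrist_torque'])
s=snapshot("wrist");cv2.imwrite("pics/w2.png",s["color"])
E
```

```text
[0.62479408 0.0587891  0.18935912] [3.14102415e+00 1.60508915e-03 2.96396896e+00] 0.02057337111898964 [ 0.43872852 -0.35480868  2.14693692] [ 0.22882203 -0.11175731 -0.01159105]
```

View pics/w2.png

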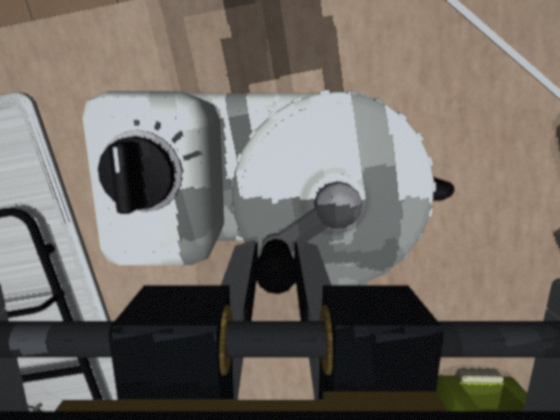

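Gripped (20.6 mm, centred on the knob). First quarter of the circle:

In the tool's units: 0.014 m is 0.07, 0.0139 m is 0.0695.

Call:
tcp_steps --pt "0.01 0.062 -0.033 0 0" --pt "0.01 0.0695 -0.012 0 0" --pt "0.01 0.07 0.01 0 0" --pt "0.01 0.0635 0.031 0 0" --pt "0.01 0.0505 0.049 0 0"

```text
time: 5.77
tool_pos: [0.5648, 0.0783, 0.1893]
ee_rot: [3.141, 0.005, 2.962]
wrist_force: [7.2, 0.8, 0.8]
width: 0.0204
finger_force: 30.0
```

In the tool's units: -0.014 m is -0.07, -0.0139 m is -0.0695.

Call:
tcp_steps --pt "0.01 0.033 0.062 0 0" --pt "0.01 0.012 0.0695 0 0" --pt "0.01 -0.01 0.07 0 0" --pt "0.01 -0.031 0.0635 0 0" --pt "0.01 -0.049 0.0505 0 0" --pt "0.01 -0.062 0.033 0 0" --pt "0.01 -0.0695 0.012 0 0" --pt "0.01 -0.07 -0.01 0 0" --pt "0.01 -0.0635 -0.031 0 0" --pt "0.01 -0.0505 -0.049 0 0"

```text
time: 6.6
tool_pos: [0.6442, 0.1216, 0.1892]
ee_rot: [3.14, -0.003, 2.967]
wrist_force: [-3.2, 2.0, 6.8]
width: 0.0206
finger_force: 30.0
```

Call:
tcp_steps --pt "0.01 -0.033 -0.062 0 0" --pt "0.01 -0.012 -0.0695 0 0" --pt "0.01 0.01 -0.07 0 0" --pt "0.01 0.031 -0.0635 0 0" --pt "0.01 0.049 -0.0505 0 0"

```text
time: 7.02
tool_pos: [0.6259, 0.0593, 0.1893]
ee_rot: [3.14, 0.002, 2.964]
wrist_force: [1.7, 0.2, 3.9]
width: 0.0203
finger_force: 30.0
```

In the tool's units: -0.014 m is -0.07, -0.0139 m is -0.0695.

Call:
tcp_steps --pt "0.01 0.062 -0.033 0 0" --pt "0.01 0.0695 -0.012 0 0" --pt "0.01 0.07 0.01 0 0" --pt "0.01 0.0635 0.031 0 0" --pt "0.01 0.0505 0.049 0 0" --pt "0.01 0.033 0.062 0 0" --pt "0.01 0.012 0.0695 0 0" --pt "0.01 -0.01 0.07 0 0" --pt "0.01 -0.031 0.0635 0 0" --pt "0.01 -0.049 0.0505 0 0" --pt "0.01 -0.062 0.033 0 0" --pt "0.01 -0.0695 0.012 0 0" --pt "0.01 -0.07 -0.01 0 0" --pt "0.01 -0.0635 -0.031 0 0" --pt "0.01 -0.0505 -0.049 0 0" --pt "0.01 -0.033 -0.062 0 0" --pt "0.01 -0.012 -0.0695 0 0" --pt "0.01 0.01 -0.07 0 0" --pt "0.01 0.031 -0.0635 0 0" --pt "0.01 0.049 -0.0505 0 0"

```text
time: 8.68
tool_pos: [0.6261, 0.0595, 0.1893]
ee_rot: [3.14, 0.003, 2.964]
wrist_force: [2.2, 0.1, 6.5]
width: 0.0206
finger_force: 30.0
```

Call:
tcp_steps --pt "0.01 0.062 -0.033 0 0" --pt "0.01 0 0 0 0" --pt "0.01 0 0 0 0"

```text
time: 8.93
tool_pos: [0.6103, 0.0546, 0.1893]
ee_rot: [-3.14, -0.002, 2.964]
wrist_force: [-1.2, -3.4, 8.7]
width: 0.0204
finger_force: 30.0
```

In the tool's units: -0.032 m is -0.16, -0.03 m is -0.15.

Call:
tcp_steps --pt "0.05 0 0 0 0" --pt "0.05 0 0 0 0" --pt "0.05 0 0 0 0" --pt "0.05 0 0 0 0" --pt "0.05 0 0 -0.1 0" --pt "0.05 0 0 -0.1 0" --pt "0.05 0 0 -0.1 0" --pt "0.04 0.04 -0.15 0 0" --pt "0.04 0.04 -0.15 0 0" --pt "0.04 0.05 -0.16 0 0" --pt "0.04 0 0 0 0" --pt "0.04 0 0 0 0"

```text
time: 9.93
tool_pos: [0.5686, -0.0324, 0.248]
ee_rot: [3.141, -0.001, 2.961]
wrist_force: [-0.5, -0.0, 0.2]
width: 0.0402
finger_force: 0.0
```

```bash
python3 - <<'E'
from bench import *
from h import *
import cv2
o=get_obs();print(o['tool_pos'],o['ee_rot'],o['joint_positions'][5])
s=snapshot("wrist");cv2.imwrite("pics/w3.png",s["color"])
R=np.eye(3)
for p in((.5686,-.0315,.158),(.5686-.023,-.0315+.004,.158),(.604,.099,.18)):print(proj(s,p))
print(proj(s,np.r_[o['tool_pos'][:2],.158]))
E
```

```text
[ 0.56861673 -0.03241696  0.24797687] [ 3.14103555e+00 -1.31487435e-03  2.96142956e+00] -1.5473681236187453
[277.72359893 214.96819671]
[277.57041019 187.14380498]
[452.14907481 236.79585961]
[276.63675565 215.17815757]
```

View pics/w3.png

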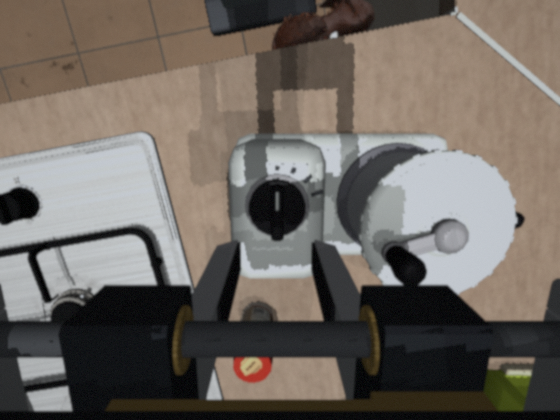

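The bar is centred at about (277,214), as predicted, and lined up with the gripper. I'll go down and grip it.

In the tool's units: 0.025 m is 0.125, 0.018 m is 0.09.

Call:
tcp_steps --pt "0.04 0 0.005 0.125 0" --pt "0.04 0 0 0.125 0" --pt "0.04 0 0 0.125 0" --pt "0.04 0 0 0.09 0" --pt "0.04 0 0 0.075 0" --pt "0.04 0 0 0 0" --pt "0.04 0 0 0 0"

```text
time: 10.57
tool_pos: [0.5693, -0.0292, 0.1394]
ee_rot: [3.141, -0.002, 2.966]
wrist_force: [-0.6, 0.0, -0.5]
width: 0.0399
finger_force: 0.0
```

Call:
tcp_steps --pt "0.015 0 0 0 0" --pt "0.01 0 0 0 0" --pt "0.005 0 0 0 0" --pt "0.005 0 0 0 0" --pt "0.005 0 0 0 0" --pt "0.005 0 0 0 0" --pt "0.005 0 0 0 0" --pt "0.005 0 0 0 0"

```text
time: 11.23
tool_pos: [0.5694, -0.0314, 0.1409]
ee_rot: [-3.141, 0.001, 2.963]
wrist_force: [0.1, -2.6, 2.2]
width: 0.0106
finger_force: 30.0
```

In the tool's units: 0.1 rad is 0.0318.

Call:
tcp_steps --pt "0.005 0 0 0 0.0318" --pt "0.005 0 0 0 0.0318" --pt "0.005 0 0 0 0.0318" --pt "0.005 0 0 0 0.0318" --pt "0.005 0 0 0 0.0318" --pt "0.005 0 0 0 0.0318" --pt "0.005 0 0 0 0.0318" --pt "0.005 0 0 0 0.0318" --pt "0.005 0 0 0 0.0318" --pt "0.005 0 0 0 0.0318" --pt "0.005 0 0 0 0.0318" --pt "0.005 0 0 0 0.0318" --pt "0.005 0 0 0 0.0318" --pt "0.005 0 0 0 0" --pt "0.005 0 0 0 0" --pt "0.005 0 0 0 0"

```text
time: 12.57
tool_pos: [0.5695, -0.0313, 0.1408]
ee_rot: [3.141, 0.001, 1.666]
wrist_force: [0.1, -4.0, 1.7]
width: 0.011
finger_force: 30.0
```

```bash
python3 - <<'E'
from bench import *
import cv2
o=get_obs();print(o['tool_pos'],o['ee_rot'],o['joint_positions'][5],o['wrist_torque'])
s=snapshot("wrist");cv2.imwrite("pics/w4.png",s["color"])
s=snapshot("scene");cv2.imwrite("pics/s4.png",s["color"])
E
```

```text
[ 0.56953586 -0.03130581  0.14084206] [3.14099292e+00 1.23114834e-03 1.66563805e+00] -0.24849172113791165 [-0.70724813 -0.12416195  0.07662233]
```

View pics/w4.png

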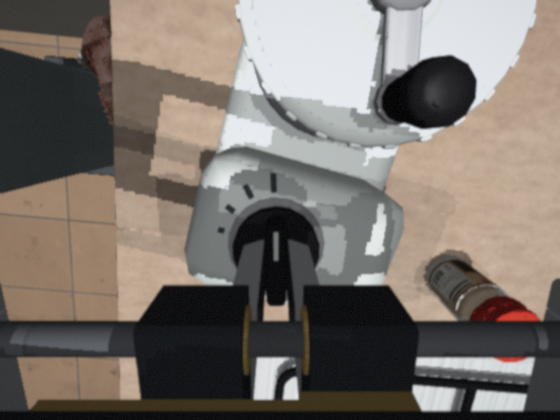

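The pointer at (275,232)–(276,258) points at the last, long mark near (274,182), with the fingers on the bar. A quick check of the pointer's actual angle:

```bash
python3 - <<'E'
from bench import *
from h import *
import cv2
s=snapshot("wrist");g=cv2.cvtColor(s["color"],cv2.COLOR_BGR2GRAY)[226:266,266:286]
m=np.argwhere(g>80)[:,::-1]+[266,226]
q=np.array([unproj(s,u,v,.158) for u,v in m])[:,:2];c=q.mean(0)
w,V=np.linalg.eigh(np.cov((q-c).T));a=V[:,1];print(len(m),c,"line dir",np.arctan2(a[1],a[0])%np.pi, w)
d=c-[.569,-.0314];print("via centre",np.arctan2(d[1],d[0]))
print("dial at 1.26 ->",(-.172-1.26)%np.pi,"gripper",get_obs()['ee_rot'][2],get_obs()['wrist_torque'])
E
```

```text
112 [ 0.56768339 -0.02025806] line dir 1.6658194739600714 [3.19259021e-07 1.93995034e-05]
via centre 1.6884183311407879
dial at 1.26 -> 1.7095926535897932 gripper 1.6645977886091865 [-0.84352673 -0.03226453  0.14707861]
```

```bash
python3 -c "
from bench import *
print(close_job())"
```

```text
the job is handed in; nothing more can be done
None
```

I turned the crank about two full turns plus 18° clockwise with the dial at off, then turned the dial to about 1.30 rad (third click at 1.26) and handed the job in with the gripper still holding it there; I steered clear of the jar, cup and jug but did not re-check their positions, and no verdict was returned.

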